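# Move a gauge block with self-closing tweezers and seat it by feel in the setting stand

### The arm

A 6-joint arm with a two-finger parallel gripper is mounted at the origin on a cart in front of the work surface, level with it; the furniture and walls round the work are solid. World frame = base frame: x ahead of the robot, y to its left, z up, the work surface at z = 0. Lengths are in mm, angles in rad, forces in N, time in s.
With the tool pointing down it reaches from about 325 to 875 mm from the base axis. Payload 4.4 kg.
Tool frame: the origin (TCP) lies on the centre line of the jaws, within the pads' length; the fingertips stand ahead of it and the grasp point (between the pads) lies 6 mm ahead of it (ctrl.tcp_to_tips is the z of the fingertips in the tool frame, in mm); z points along the fingers, y is the direction in which the jaws open and shut (so a half turn about z gives the same grasp; the last joint's range is limited). The gripper opens to 85 mm and grips with 20 to 120 N. Pads are 22 mm wide; open, the fingers measure 114 mm over their backs; the gripper's body (76 mm by 85 mm) begins 54 mm behind the grasp point. The pads swing forward as they close: fully open they stand 13 mm farther back than shut.
Start: joints at [1.127, 0.207, 1.542, -0, 1.393, -0.15], TCP at [166.525, 550.361, 256.282] pointing down, gripper open.
Joint ranges: [-2.73, 2.73], [-0.86, 2.22], [0.23, 2.46], [-1.11, 4.25], [0.08, 2.63], [-2.82, 2.82]. Speed limits (rad/s): [2.79, 2.79, 3.14, 3.14, 3.14, 3.14].

### API

Orientations are given as a 3x3 rotation matrix whose columns are the frame's x, y, z axes.
In Python, from plant import ctrl, sensors, optics gives the robot as it stands. Calls block until the motion is done:
- ctrl.move_ptp(position, orientation): joint-space move of the TCP to a pose.
- ctrl.move_l(position, rot=None, vel=150, threshold=None): straight line of the TCP; rot=None keeps the orientation; vel is the mean speed in mm/s. With threshold (N) it stops when the force on the tool has changed by that much, and returns True; else False.
- ctrl.set_joints(angles): joint-space move.
- ctrl.gripper_to(opening, force=None): finger opening in mm; force is the grip in N (None keeps the last); returns when the fingers have stopped.
- ctrl.hold(seconds).
- ctrl.solve_ik(position, orientation): joint angles nearest the present ones, or None.
- sensors.read_state(): the state.
- optics.grab_frame(name): name is "scene" or "side" or "wrist"; returns (picture, depth): 384x512x3 uint8, red, green, blue; 384x512 float32, mm along the optical axis (not along the pixel's ray), 0 where there is no reading.
- optics.camera_params(name): a dict with "mtx" (3x3 intrinsics, pixels), "k1" (the pictures are not rectified: a ray, as slopes to the right and down, at radius r is drawn at 1 + k1 r^2 times it, then the intrinsics apply), "R" (3x3) and "t" (3): a world point X has camera coordinates R X + t; the wrist camera has in their place "T_tool_cam" (4x4, takes a point from camera to tool coordinates, whose origin is the TCP and whose axes are the flange's). Camera axes: x right, y down, z forward; pixel columns grow to the right and rows downward; lengths in mm; the calibration is good to about 2 mm. A picture is of the moment at which its call begins: read the wrist's pose just before it. camera_params takes no time and is no camera call.
A pose or a line that the arm cannot do raises ctrl.MotionError and nothing moves.
- ctrl.finish_job(): hands the job in, once; it reports no verdict.
The state is a dict: "t": time; "q": joint angles; "qvel": joint speeds; "tau": joint torques, N m; "eef_pos": TCP position; "eef_rot": TCP orientation; "force": force on the tool from outside, world axes, zero at the start; "wrist_torque": the same for the moment, N m; "grip_width": finger opening in mm.
Only numpy, scipy, OpenCV 4.12 (cv2) and the standard library are available. Lean on these libraries where they do the work, as an engineer would, in place of code of your own. Each camera call takes 0.05 s, during which the arm holds its last target.

### The job

Use the self-closing tweezers to carry the tallest of the three gauge blocks from the wooden storage block into the slot of the setting stand: squeeze the finger plates to open the tweezers, take them off their rest, put the jaws round the block, let go so that they grip it, then hold the tweezers by their solid tail to lift the block out. Lower the block upright into the slot until you feel it rest on the sprung anvil inside, whose height differs each time, pressing on it no harder than about 5 N, and only then let go. Leave the block standing on the anvil with the tweezers still gripping it, leave the other two blocks in their slots, and never touch a block with the fingers.

Things in the scene. Friction and masses are not known exactly. Their poses are not given: they have to be found in the camera images.
- tweezers_plates (a point): Upright self-closing steel tweezers, 102 mm, 60 g, tips down, gripping the rest's tongue. Point on their centre line, 57 mm above the tips, midway between two ribbed finger plates (20 mm wide in x, 44 to 68 mm above the tips; outside 28 mm apart at their top, 34 at their bottom). z up to the tail. Squeezing the plates along y with 18-25 N to 24 mm (a stop) opens the jaws; let go, they spring shut.
- tweezers_tail (a point): Centre of the tweezers' tail, a solid steel block 20 (x) by 12 (y) by 22 (z) mm at their upper end, 91 mm above the tips (34 mm above tweezers_plates). Gripping it along y does not open the jaws; the limbs are within 12 mm width down to 75 mm above the tips.
- tweezers_tips (a point): Centre between the jaw tips, at their lower end; axes as tweezers_plates. The jaw pads are 14 mm wide along x, 18 mm high, 9 mm apart when gripping a block, 28 mm apart (37 mm outside) fully open, and grip with about 9 N. Above 23 mm the limbs cross: a gripped block's top should stand 8 to 20 mm above the tips.
- tweezers_a (a joint): opening angle of each limb of the tweezers, rad: 0 with the jaws 9 mm apart (gripping a block or the tongue), 0.12 fully open, -0.05 empty and shut
- rest: grey parking rest, 70 x 80 x 16 mm, fixed, with an upright steel tongue 14 (x) by 9 (y) by 18 mm on its top; the tweezers grip the tongue, their tips on the base's top. Origin under its centre.
- store: wooden storage block, 130 (x) by 60 (y) by 30 mm, fixed, with three slots in a row along its x, 34 mm apart and 20 mm deep. Origin under its centre, z up.
- block_long_mid (a point): centre of the tallest steel gauge block, 18 (x) by 9 (y) by 56 (z) mm, 80 g, standing upright in a slot of the storage block and 36 mm out of it; it is gripped across its 9 mm. Half a turn about z makes no difference.
- block_medium_mid (a point): centre of the middle gauge block, 18 x 9 x 42 mm, in another slot: leave it there
- block_short_mid (a point): centre of the short gauge block, 18 x 9 x 32 mm, in another slot: leave it there
- stand: grey setting stand, fixed, a block 60 (x) by 52 (y) mm standing 45 mm high on a base plate 100 x 80 x 8 mm, with a black knob at its -x face. Origin under its centre.
- stand_mouth (a point): centre of the mouth of the stand's slot, in its top 45 mm above the table. The slot is 20.8 mm along x and 11.8 mm along y, with chamfered mouth; axes as the stand. Down in it is a spring-loaded anvil (3.5 N per mm, 5 mm travel), whose face lies anywhere from 17 to 32 mm below the mouth; it cannot be read, only felt.
Mind the look-alikes: they are no part of the job. Several things have the shape of the store; the one meant has the colours described above.

How it is judged:
By the outcome, as a careful person would: the job done as asked, in the order asked, and still so for the second after the job is handed in, with the robot touching nothing.
It also fails if it takes over 48 s, if anything falls off the work surface, if the arm or the gripper's body presses on something with over 40 N, if the wrist force passes 120 N, or if a joint passes its speed limit or range.

## Working session

There is one attempt and no reset: what is moved stays moved. The work goes in short steps, each a Python script; the robot and the scene stay as the last script left them, time stands still between calls to the robot, and variables do not carry over. Pictures are saved under pics/ and viewed, and the job is handed in when it is done.

```bash
ls; mkdir -p pics
python3 - <<'E'
from plant import ctrl,sensors,optics
import cv2,numpy as np
s=sensors.read_state();print(s['t'],s['eef_pos'],s['eef_rot'],s['grip_width'],ctrl.tcp_to_tips)
for n in ['scene','side','wrist']:
    p,d=optics.grab_frame(n);np.savez(f'pics/{n}0.npz',p=p,d=d)
    cv2.imwrite(f'pics/{n}0.png',p[:,:,::-1]);c=optics.camera_params(n);print(n,c)
E
```

```text
pics
0.0 [166.22811295 549.68609059 255.10149858] [[-9.57145163e-01  2.89606881e-01 -9.95422309e-04]
 [ 2.89608398e-01  9.57142847e-01 -2.13202890e-03]
 [ 3.35311103e-04 -2.32894381e-03 -9.99997232e-01]] 85.11739996676701 25.0
scene {'mtx': array([[460.76648772,   0.        , 252.93293209],
       [  0.        , 460.76648772, 184.74992973],
       [  0.        ,   0.        ,   1.        ]]), 'k1': -0.11944822616112655, 'R': array([[ 0.89987829, -0.43602416, -0.01009921],
       [-0.20476793, -0.40193386, -0.89247928],
       [ 0.38508332,  0.80519072, -0.45097532]]), 't': array([-439.41997765,  192.13559308,  972.41176332])}
side {'mtx': array([[362.32637388,   0.        , 254.16402144],
       [  0.        , 362.32637388, 196.58501231],
       [  0.        ,   0.        ,   1.        ]]), 'k1': 0.008495804029698623, 'R': array([[ 0.9860229 ,  0.16660192,  0.00162296],
       [ 0.1433633 , -0.84344309, -0.51773615],
       [-0.08488696,  0.51073237, -0.8555388 ]]), 't': array([-485.69509437,   16.52683957, 1135.88495952])}
wrist {'mtx': array([[334.31446369,   0.        , 254.75801494],
       [  0.        , 334.31446369, 186.26402022],
       [  0.        ,   0.        ,   1.        ]]), 'k1': -0.013408681517416145, 'T_tool_cam': array([[-1.85462371e-03, -9.56486596e-01, -2.91770375e-01,
         7.65336998e+01],
       [ 9.99998155e-01, -1.62807894e-03, -1.01924195e-03,
         1.81384127e-01],
       [ 4.99866064e-04, -2.91771727e-01,  9.56487851e-01,
        -1.16915317e+02],
       [ 0.00000000e+00,  0.00000000e+00,  0.00000000e+00,
         1.00000000e+00]])}
```

View pics/scene0.png

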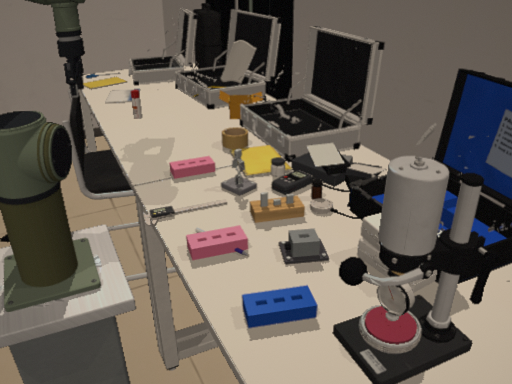

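View pics/side0.png

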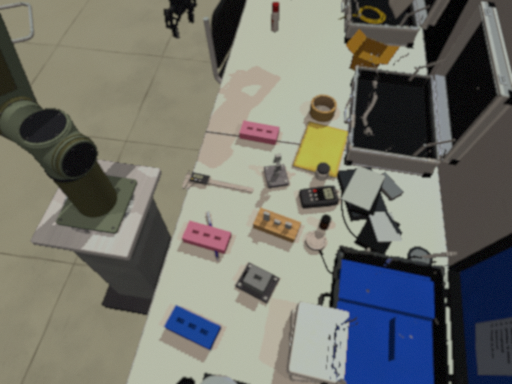

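View pics/wrist0.png

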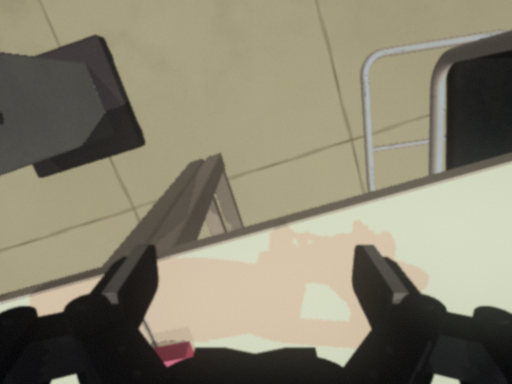

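The wooden store with three steel blocks is at scene (277,209) and side (277,224). The look-alikes are pink at (192,167) and (217,242), and blue at (279,306); all three are the wrong colour and empty. The rest with the tweezers is at scene (239,178) and the stand is at (303,245). I'll confirm in an enlarged crop and get rough positions.

```bash
cat > h.py <<'E'
import numpy as np,cv2
from plant import ctrl,sensors,optics
def ray(n,uv,eef=None):
    """eef=(pos,rot) for wrist. returns origin, dirs (world), slopes z=1"""
    c=optics.camera_params(n);m=c['mtx'];uv=np.atleast_2d(np.array(uv,float))
    d=np.stack([(uv[:,0]-m[0,2])/m[0,0],(uv[:,1]-m[1,2])/m[1,1]],1);u=d.copy()
    for _ in range(20):
        r2=(u**2).sum(1,keepdims=True);u=d/(1+c['k1']*r2)
    v=np.c_[u,np.ones(len(u))]
    if n=='wrist':
        T=c['T_tool_cam'];R=eef[1]@T[:3,:3];o=eef[1]@T[:3,3]+eef[0];return o,v@R.T
    return -c['R'].T@c['t'],v@c['R']
def onplane(n,uv,z,eef=None):
    o,v=ray(n,uv,eef);return o+v*((z-o[2])/v[:,2])[:,None]
def cloud(n,d,eef=None):
    vv,uu=np.mgrid[:384,:512];uv=np.c_[uu.ravel(),vv.ravel()]
    o,v=ray(n,uv,eef);P=o+v*d.ravel()[:,None];P[d.ravel()==0]=np.nan
    return P.reshape(384,512,3)
def proj(n,X,eef=None):
    c=optics.camera_params(n);X=np.atleast_2d(X)
    if n=='wrist':
        T=c['T_tool_cam'];R=eef[1]@T[:3,:3];o=eef[1]@T[:3,3]+eef[0];Y=(X-o)@R
    else: Y=X@c['R'].T+c['t']
    u=Y[:,:2]/Y[:,2:];u=u*(1+c['k1']*(u**2).sum(1,keepdims=True))
    return u@c['mtx'][:2,:2].T+c['mtx'][:2,2]
def down(yaw): # tool z down; tool y axis at angle yaw in world xy
    y=np.array([np.cos(yaw),np.sin(yaw),0]);z=np.array([0,0,-1.]);return np.stack([np.cross(y,z),y,z],1)
def snap(name):
    s=sensors.read_state();p,d=optics.grab_frame('wrist')
    np.savez(f'pics/{name}.npz',p=p,d=d,pos=s['eef_pos'],rot=s['eef_rot']);cv2.imwrite(f'pics/{name}.png',p[:,:,::-1]);return p,d,(s['eef_pos'],s['eef_rot'])
def load(name):
    a=np.load(f'pics/{name}.npz');return a['p'],a['d'],((a['pos'],a['rot']) if 'pos' in a else None)
E
python3 - <<'E'
from h import *
P={n:load(n+'0') for n in('scene','side')}
for n,pts in(('scene',dict(store=(277,209),rest=(239,184),tail=(238,157),stand=(303,240))),('side',dict(store=(277,222),rest=(277,181),tail=(278,162),stand=(259,278)))):
    C=cloud(n,P[n][1])
    for k,(u,v) in pts.items(): print(n,k,np.round(C[v,u]),)
a=cv2.resize(P['scene'][0][130:290,190:350],(560,560),interpolation=3)
cv2.imwrite('pics/c0.png',a[:,:,::-1])
E
```

```text
scene store [546. -20.  31.]
scene rest [529. 174.  18.]
scene tail [532. 183.  97.]
scene stand [ 520. -186.   44.]
side store [560.   2.  41.]
side rest [539. 161.  15.]
side tail [536. 182.  88.]
side stand [ 534. -166.   22.]
```

View pics/c0.png

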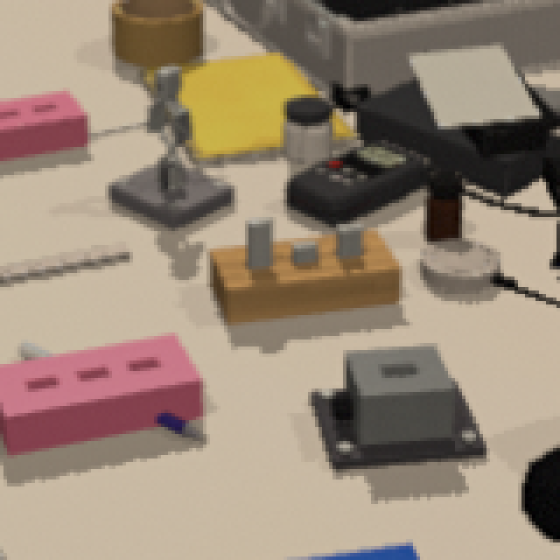

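The crop confirms it: the wooden store is the only one holding blocks. The tallest is its left one, at scene (264,199); the short one is in the middle and the medium one on the right. Next I'll take close wrist views.

```bash
python3 - <<'E'
from h import *
R=down(np.pi/2)
for n,p in(('w_rest',(520,178,230)),('w_store',(535,-5,190)),('w_stand',(510,-178,200))):
    ctrl.move_ptp(p,R);snap(n);s=sensors.read_state();print(n,s['t'],np.round(s['eef_pos'],1),s['q'].round(2) if hasattr(s['q'],'round') else s['q'])
E
python3 - <<'E'
import cv2,numpy as np
for n in('w_rest','w_store','w_stand'):
    a=cv2.imread(f'pics/{n}.png');cv2.imwrite(f'pics/{n}_b.png',cv2.resize(a,(768,576),interpolation=3))
E
```

```text
w_rest 2.0667 [519.7 178.9 230.1] [ 0.17  0.18  1.63  0.    1.33 -1.4 ]
w_store 2.8917 [535.4  -3.6 190.5] [-0.17  0.19  1.71  0.    1.25 -1.74]
w_stand 3.675 [ 510.4 -176.   199.9] [-0.49  0.19  1.69  0.    1.27 -2.07]
```

View pics/w_rest_b.png

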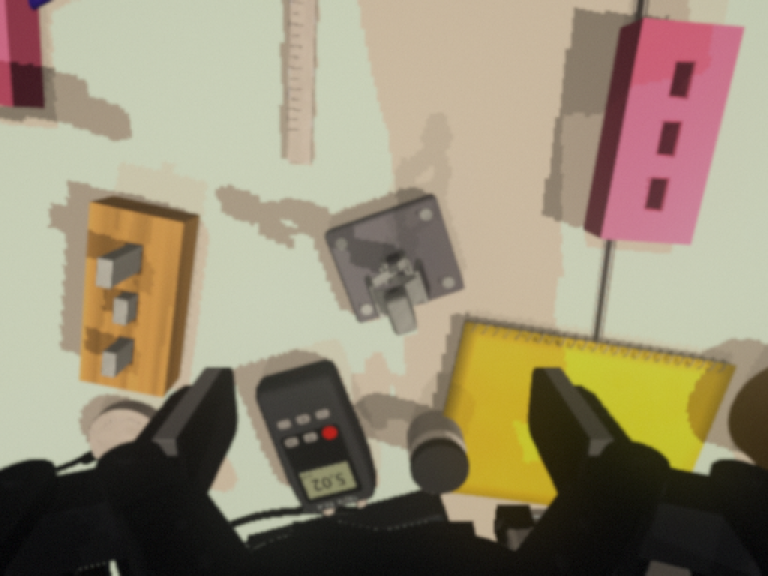

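View pics/w_store_b.png

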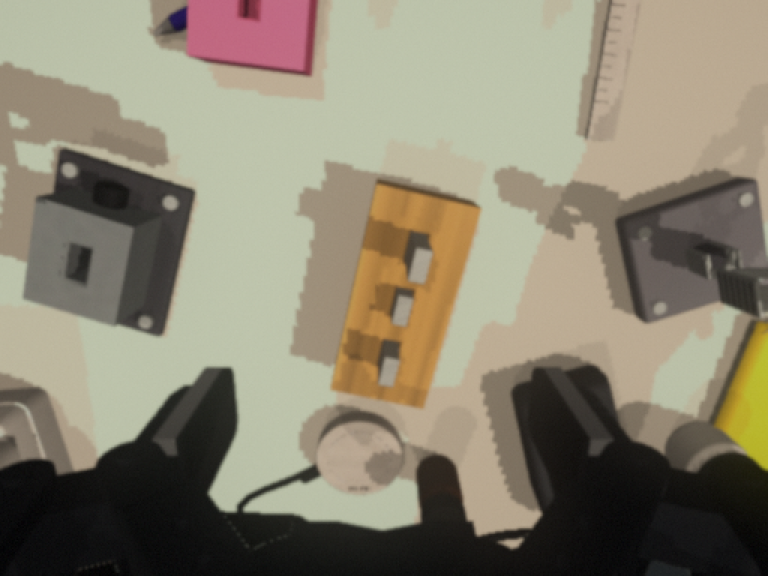

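View pics/w_stand_b.png

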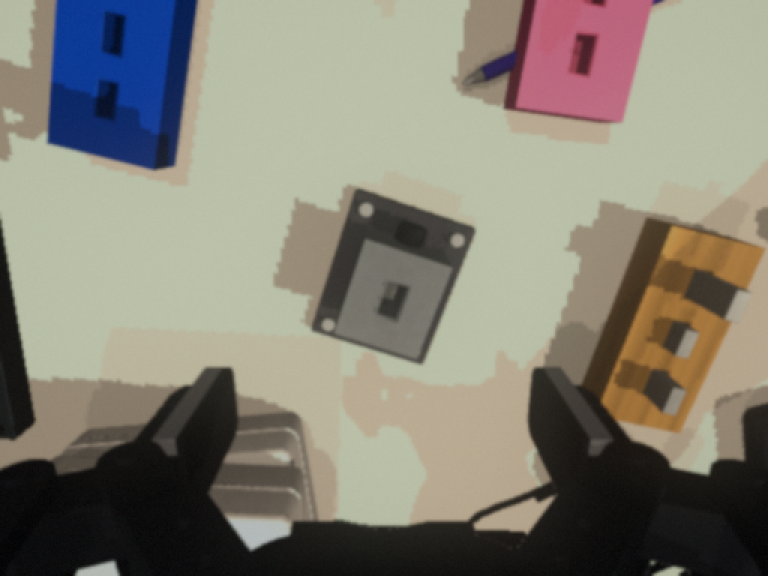

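The rest is at (395,260) in its enlarged view, with the tweezers tail leaning outward to (398,315). The tallest block's top is at (420,265) in the store view, at the end nearest the robot. The stand's slot is at (393,300) in its own view, with the knob at (410,233). I'll measure these.

```bash
cat > meas.py <<'E'
from h import *
def top_mask(name,xy,z0,dz,rad):
    p,d,e=load(name);C=cloud('wrist',d,e)
    m=(abs(C[...,2]-z0)<dz)&(np.hypot(C[...,0]-xy[0],C[...,1]-xy[1])<rad)
    m=m.astype(np.uint8)
    n,l,st,c=cv2.connectedComponentsWithStats(m)
    k=1+np.argmax(st[1:,4]);return (l==k).astype(np.uint8),p,e
def rect_on(name,mask,z,e,hull=True):
    cs,_=cv2.findContours(mask,cv2.RETR_EXTERNAL,cv2.CHAIN_APPROX_NONE);c=max(cs,key=cv2.contourArea)
    W=onplane('wrist',c[:,0,:],z,e)[:,:2].astype(np.float32)
    r=cv2.minAreaRect(W);return r
E
python3 - <<'E'
from meas import *
p,d,e=load('w_stand');C=cloud('wrist',d,e)
for n,(u,v) in dict(standtop=(375,285),slot=(393,303),table=(300,450)).items(): print(n,C[int(v/1.5),int(u/1.5)].round(1))
p,d,e=load('w_store');C=cloud('wrist',d,e)
for n,(u,v) in dict(tall=(421,264),short=(403,309),med=(391,372),wood=(440,320),bottle=(437,470)).items(): print(n,C[int(v/1.5),int(u/1.5)].round(1))
p,d,e=load('w_rest');C=cloud('wrist',d,e)
for n,(u,v) in dict(tail=(403,324),rest=(365,270),calc=(310,400),cap=(440,465)).items(): print(n,C[int(v/1.5),int(u/1.5)].round(1))
E
```

```text
standtop [ 520.3 -179.9   44.9]
slot [ 541.7 -168.9   15.5]
table [ 646.4 -232.3   22.2]
tall [524.7  15.6  65. ]
short [557.6   7.8  40.7]
med [591.7   1.   51.3]
wood [568.5  30.7  29.4]
bottle [681.3  33.3  20.1]
tail [536.5 189.1 116.9]
rest [537.3 167.3  16.8]
calc [632.8 126.1  23.8]
cap [674.  220.1  44.4]
```

```bash
python3 - <<'E'
from meas import *
def look(n,t,yaw,z,zt):
    R=down(yaw);D=z+117-zt;off=R@np.array([76.5-0.305*D,0,0])
    ctrl.move_ptp((t[0]-off[0],t[1]-off[1],z),R);ctrl.hold(0.25);snap(n);print(n,sensors.read_state()['t'])
s=np.deg2rad
look('v_stand',(533,-172),s(72),150,45)
look('v_stand2',(533,-172),s(252),150,45)
look('v_store2',(545,12),s(253),160,50)
look('v_store',(545,12),s(73),160,50)
look('v_rest',(530,175),s(108),230,60)
E
for n in v_stand v_stand2 v_store2 v_store v_rest; do python3 -c "
import cv2;a=cv2.imread('pics/$n.png');cv2.imwrite('pics/${n}_b.png',a)"; done
python3 -c "
import cv2,numpy as np
L=[cv2.imread(f'pics/{n}.png')[60:330,100:420] for n in 'v_stand v_stand2 v_store v_store2'.split()]
cv2.imwrite('pics/m1.png',np.vstack([np.hstack(L[:2]),np.hstack(L[2:])]))
cv2.imwrite('pics/m2.png',cv2.resize(cv2.imread('pics/v_rest.png'),(768,576)))"
```

```text
v_stand 4.4
v_stand2 7.35
v_store2 8.4167
v_store 11.3667
v_rest 12.4167
```

View pics/m1.png

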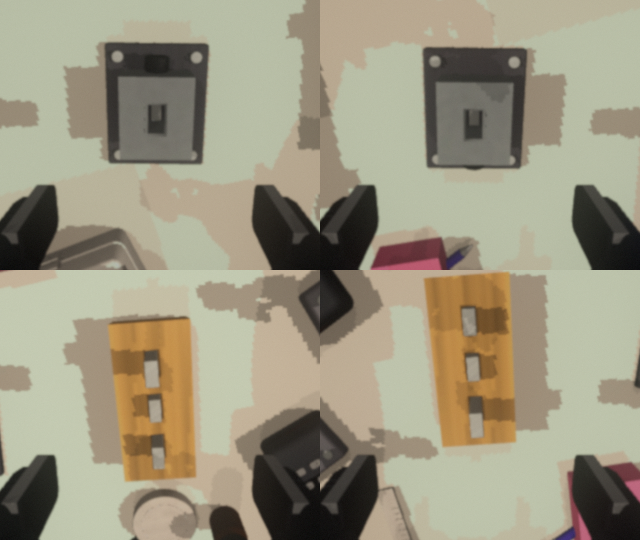

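View pics/m2.png

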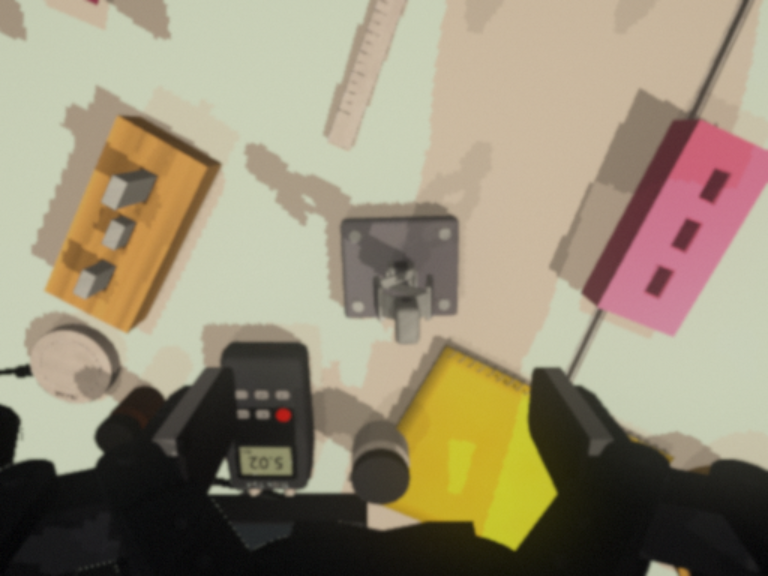

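The top row shows the stand, with the slot at (157,119) and (473,124). The bottom row shows the store, with the tall block at (152,369) and, flipped, at (476,417). The rest is axis-aligned in its view, with the tail at (406,322) in the enlarged image. Next come sub-pixel rectangles on the known planes.

```bash
cat > m2.py <<'E'
from meas import *
def rectW(name,mask,z,e,tag):
    cs,_=cv2.findContours(mask,cv2.RETR_EXTERNAL,cv2.CHAIN_APPROX_NONE);c=max(cs,key=cv2.contourArea)
    r=cv2.minAreaRect(onplane('wrist',c[:,0,:],z,e)[:,:2].astype(np.float32))
    M=cv2.moments(mask,True);cen=onplane('wrist',[[M['m10']/M['m00'],M['m01']/M['m00']]],z,e)[0,:2]
    print(tag,name,'rect c',np.round(r[0],2),'size',np.round(r[1],1),'ang',round(r[2],1),'centroid',cen.round(2));return r,cen
if __name__=='__main__':
    for n in('v_stand','v_stand2'):
        m,p,e=top_mask(n,(533,-172),45,3,60)
        m2=cv2.morphologyEx(m,cv2.MORPH_CLOSE,np.ones((3,3)))
        rectW(n,m2,45,e,'top')
        g=p.mean(2);C=cloud('wrist',load(n)[1],e)
        cs,h=cv2.findContours(m,cv2.RETR_CCOMP,cv2.CHAIN_APPROX_NONE)
        holes=[c for c,hh in zip(cs,h[0]) if hh[3]>=0];c=max(holes,key=cv2.contourArea)
        hm=np.zeros_like(m);cv2.drawContours(hm,[c],-1,1,-1);hm&=(1-m);rectW(n,hm,45,e,'slot')
        u=c[:,0].mean(0).astype(int);print(u);print(p[u[1]-16:u[1]+17:1,u[0]-10:u[0]+11].mean(2).astype(int)[::2])
E
python3 m2.py
```

```text
top v_stand rect c [ 530.38 -169.42] size [51.8 60.3] ang 71.2 centroid [ 528.89 -168.94]
slot v_stand rect c [ 529.89 -169.18] size [12.1 21.1] ang 69.7 centroid [ 529.74 -169.13]
[255 178]
[[109 108 108 107 107 107 107 105 104 106 107 106 105 107 105 103 106 104
  105 104 103]
 [109 105 102  92  85  86  90  90  90  92  92  91  90  90  89  84  81  77
   76  77  79]
 [105 103  90  69  50  50  62  73  76  76  79  77  78  77  76  71  57  46
   45  54  65]
 [103 101  89  65  45  47  62  70  75  76  76  79  75  80  78  71  56  44
   43  52  63]
 [108 104  90  65  47  48  61  72  75  77  76  77  77  80  82  77  61  44
   44  52  66]
 [109 103  89  67  49  48  62  70  76  76  76  78  79  84  86  83  63  47
   45  52  67]
 [109 105  90  66  47  47  62  72  76  75  77  79  80  87  93  84  64  49
   45  55  68]
 [110 105  93  67  50  48  62  71  75  76  75  77  79  84  88  84  64  48
   45  55  68]
 [104 103  92  68  50  47  62  74  75  74  76  76  77  80  84  79  62  49
   48  57  70]
 [103 103  91  70  50  49  56  68  71  69  65  66  64  65  65  62  52  48
   50  56  70]
 [107 105  89  69  
[... 1609 characters left out ...]
3  53  49  47  50  52  53  53  51  50  52  50  52  51  49  48
   58  79  98]
 [ 95  78  63  55  49  51  51  50  50  51  51  49  49  49  49  51  52  51
   61  83 100]
 [ 95  80  65  56  52  51  51  53  53  51  51  51  50  52  52  50  53  54
   64  85 102]
 [ 97  79  65  57  53  53  52  52  52  52  52  53  52  53  51  54  52  52
   64  84 104]
 [ 97  83  66  57  55  53  51  53  51  52  52  51  51  51  54  52  52  53
   63  86 103]
 [100  83  68  56  53  52  53  54  54  53  52  55  53  52  53  52  53  53
   66  86 103]
 [ 98  87  72  65  64  64  66  69  69  71  73  73  72  71  72  71  74  74
   80  92 105]
 [103  94  89  89  90  92  95  97  98  98 102 100 102 102 102 102 104 105
  105 107 110]]
```

```bash
cat > m3.py <<'E'
from m2 import *
E_=np.array([1.98,.96,0])
ex={}
for n,yaw in(('v_store',73),('v_store2',253)):
    p,d,e=load(n);C=cloud('wrist',d,e);cor=(e[1]@E_)[:2]
    for tag,z in(('wood',30),('tall',66),('short',42),('med',52)):
        z0=z
        hsv=cv2.cvtColor(p,cv2.COLOR_RGB2HSV);wood=(hsv[...,1]>110)&(hsv[...,0]>8)&(hsv[...,0]<25)
        near=np.hypot(C[...,0]-548,C[...,1]-12)<90
        m=((abs(C[...,2]-z)<4)&near)
        m=m&(wood if tag=='wood' else ~wood)
        m=m.astype(np.uint8)
        k,l,st,_=cv2.connectedComponentsWithStats(m);m=(l==1+np.argmax(st[1:,4])).astype(np.uint8)
        r,c=rectW(n,m,z,e,tag);print('   corrected',(np.array(r[0])-cor).round(2),(c-cor).round(2),'z',np.nanmedian(C[...,2][m>0]).round(1))
E
python3 m3.py
python3 - <<'E'
from m2 import *
p,d,e=load('v_rest');C=cloud('wrist',d,e);E_=np.array([1.98,.96,0]);cor=(e[1]@E_)[:2]
m=((abs(C[...,2]-16)<4)&(np.hypot(C[...,0]-530,C[...,1]-175)<65)).astype(np.uint8)
m=cv2.morphologyEx(m,cv2.MORPH_OPEN,np.ones((3,3)))
k,l,st,_=cv2.connectedComponentsWithStats(m);m=(l==1+np.argmax(st[1:,4])).astype(np.uint8)
r,c=rectW('v_rest',m,16,e,'rest');print((np.array(r[0])-cor).round(2))
m=((C[...,2]>112)&(C[...,2]<124)&(np.hypot(C[...,0]-530,C[...,1]-175)<65)).astype(np.uint8)
r,c=rectW('v_rest',m,118,e,'tail');print((np.array(r[0])-cor).round(2),np.nanmedian(C[...,2][m>0]))
m=((C[...,2]>55)&(C[...,2]<88)&(np.hypot(C[...,0]-530,C[...,1]-175)<45)).astype(np.uint8)
Q=C[m>0];print('plates-ish cloud',np.nanmin(Q,0),np.nanmax(Q,0))
p=load('v_rest')[0];cv2.imwrite('pics/c2.png',cv2.resize(p[130:240,210:325],(690,660),interpolation=3)[:600,:,::-1])
E
```

```text
wood v_store rect c [558.78   8.78] size [ 59.6 129.3] ang 76.9 centroid [551.79  10.59]
   corrected [560.4    7.28] [553.4   9.1] z 29.3
tall v_store rect c [525.72  16.45] size [ 8.9 18.3] ang 77.0 centroid [525.59  16.51]
   corrected [527.33  14.95] [527.2   15.01] z 65.3
short v_store rect c [558.49   8.79] size [ 8.9 18.8] ang 77.1 centroid [558.4    8.81]
   corrected [560.1    7.29] [560.02   7.31] z 41.2
med v_store rect c [591.27   1.09] size [ 8.9 19.2] ang 76.8 centroid [591.02   1.17]
   corrected [ 5.9288e+02 -4.0000e-01] [ 5.9263e+02 -3.2000e-01] z 51.2
wood v_store2 rect c [562.15   5.46] size [ 59.4 129. ] ang 76.9 centroid [569.72   3.54]
   corrected [560.54   6.96] [568.11   5.04] z 29.3
tall v_store2 rect c [529.65  13.24] size [ 8.9 18.6] ang 76.9 centroid [529.78  13.19]
   corrected [528.04  14.74] [528.17  14.69] z 65.2
short v_store2 rect c [562.35   5.63] size [ 8.9 18.4] ang 76.7 centroid [562.41   5.61]
   corrected [560.74   7.14] [560.8    7.11] z 41.3
med v_store2 rect c [595.17  -2.04] size [ 8.9 17.7] ang 77.0 centroid [595.24  -2.08]
   corrected [ 5.9356e+02 -5.4000e-01] [ 5.9363e+02 -5.7000e-01] z 51.3
rest v_rest rect c [531.4  187.43] size [68.9 78.9] ang 18.9 centroid [525.2  185.06]
[533.57 187.12]
tail v_rest rect c [530.99 187.15] size [20.5 11.1] ang 18.2 centroid [530.97 187.14]
[533.17 186.84] 117.15224399600814
plates-ish cloud [517.69279353 168.31230011  55.17328722] [546.5577983  205.00312834  87.99500521]
```

View pics/c2.png

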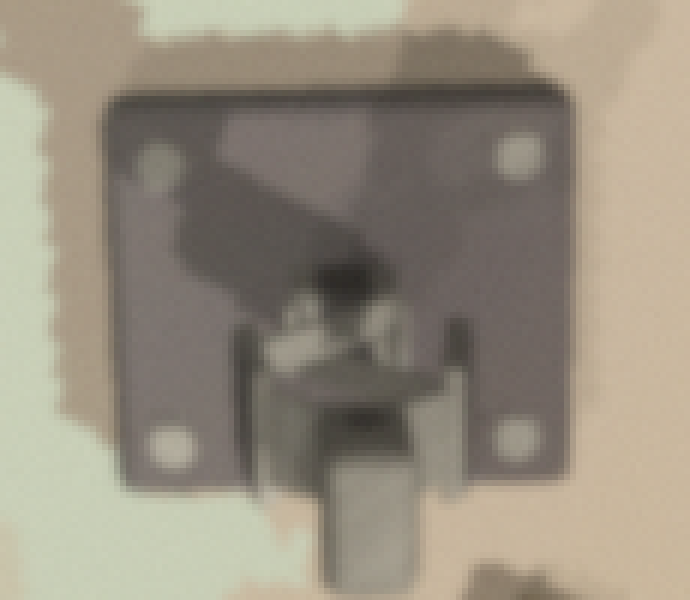

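The measurements agree. With the wrist-camera bias calibrated by the half-turn pair, I get:
- Tweezers: (533.3, 186.9), y-yaw 108.7°
- Tall block: (527.7, 14.85), 76.9°
- Slot: (531.95, −170.95), 71.3°

Next I'll squeeze the plates.

Run:
```python
from h import *
R=down(np.deg2rad(108.7))
ctrl.gripper_to(58)
ctrl.move_ptp((533.3,186.9,152),R);ctrl.hold(.1)
s=sensors.read_state();print(s['t'],s['eef_pos'].round(2),np.round(s['force'],1))
print(ctrl.move_l((533.3,186.9,80),vel=90,threshold=8));ctrl.hold(.15)
s=sensors.read_state();print(s['t'],s['eef_pos'].round(2),np.round(s['force'],1),s['grip_width'])
ctrl.gripper_to(22,force=30)
s=sensors.read_state();print(s['t'],s['eef_pos'].round(2),np.round(s['force'],1),np.round(s['wrist_torque'],2),s['grip_width'])
snap('g1')
```

```text
13.325 [534.67 187.04 154.2 ] [ 1.  -0.6  0.7]
False
14.425 [534.01 187.04  80.88] [-0.8 -0.2 -0.2] 57.84651931354035
14.8417 [533.16 186.84  79.89] [-0.2 -1.3 -0.6] [ 0.01 -0.01 -0.03] 23.222526025389122
```

View pics/g1.png

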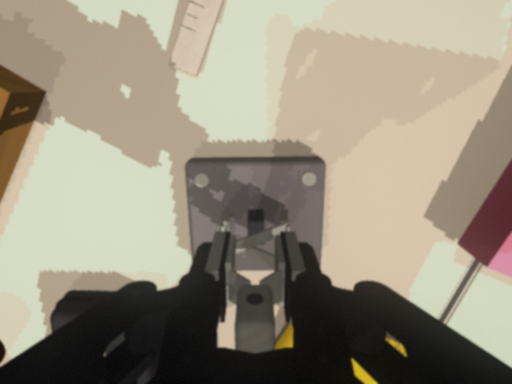

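The view shows the plates held between the fingers at (255,260), the limbs opened and forces near zero. I'll lift them and go over the block.

Run:
```python
from h import *
ctrl.move_l((533.3,186.9,160),vel=110)
R=down(np.deg2rad(76.9))
ctrl.move_ptp((527.7,14.85,160),R);ctrl.hold(.3)
s=sensors.read_state();print(s['t'],s['eef_pos'].round(2),np.round(s['force'],1),s['grip_width'])
p,d,e=snap('g2')
for n in('scene','side'):
    q,_=optics.grab_frame(n);u=proj(n,[[527.7,14.85,100]])[0].astype(int);print(n,u)
    cv2.imwrite(f'pics/g2{n}.png',cv2.resize(q[u[1]-50:u[1]+50,u[0]-50:u[0]+50,::-1],(400,400),interpolation=3))
a=[cv2.imread(f'pics/g2{n}.png') for n in('scene','side')];cv2.imwrite('pics/g2m.png',np.hstack(a))
```

```text
16.7917 [527.77  16.13 159.94] [-0.3 -0.7 -0.2] 22.711942367453737
scene [264 180]
side [267 206]
```

View pics/g2m.png

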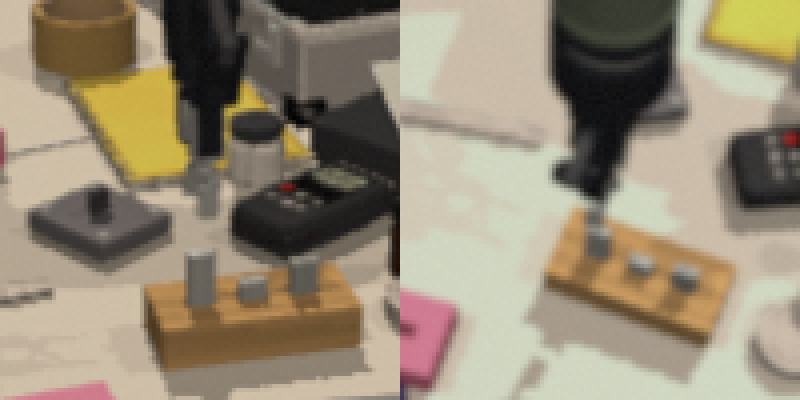

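View pics/g2.png

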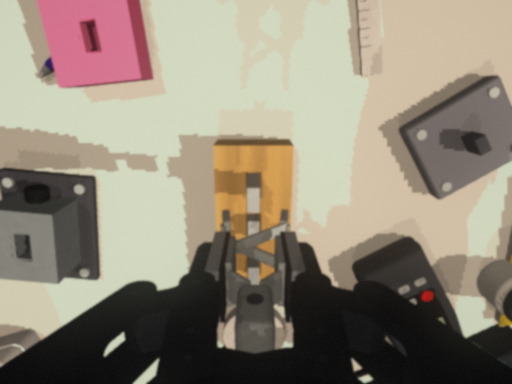

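The jaws are open and centred over the block: jaws at cols 226–284 and block at col 253 in the wrist view. Before descending I'll check the tip height by drawing the predicted points on the scene picture.

Run:
```python
from h import *
q,_=optics.grab_frame('scene');c=(527.7,15.5)
S=10;u0,v0=240,155
a=cv2.resize(q[v0:v0+58,u0:u0+50,::-1],None,fx=S,fy=S,interpolation=cv2.INTER_CUBIC)
y=np.deg2rad(76.9);Y=np.array([np.cos(y),np.sin(y)]);X=np.array([Y[1],-Y[0]])
def dot(P,col):
    u=(proj('scene',[P])[0]-[u0,v0]+.5)*S;cv2.circle(a,(int(u[0]),int(u[1])),3,col,-1)
for sx in(-9,9):
  for sy in(-4.5,4.5):
    for z in(30,66): dot([*(np.array([527.7,14.85])+sx*X+sy*Y),z],(0,0,255))
for sx in(-7,7):
  for sy in(-14,-18.5,14,18.5):
    dot([*(np.array(c)+sx*X+sy*Y),96],(0,255,0))
cv2.imwrite('pics/g2z.png',a)
```

```text
(no output)
```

View pics/g2z.png

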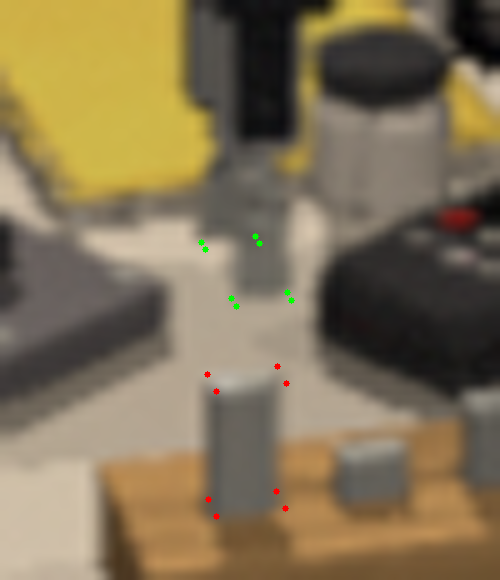

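The predicted corners match the image within about 1 px. The tips are at z≈96 and straddle the block (red: block, green: tips). I'll descend, release and look.

Run:
```python
from h import *
print(ctrl.move_l((527.7,14.85,116),vel=70,threshold=6));ctrl.hold(.2)
s=sensors.read_state();print(s['t'],s['eef_pos'].round(2),np.round(s['force'],1))
ctrl.gripper_to(50)
s=sensors.read_state();print(s['t'],s['eef_pos'].round(2),np.round(s['force'],1),s['grip_width'])
ctrl.move_l((527.7,14.85,153),vel=110)
s=sensors.read_state();print(s['t'],s['eef_pos'].round(2),np.round(s['force'],1))
snap('g3')
q,_=optics.grab_frame('scene')
cv2.imwrite('pics/g3s.png',cv2.resize(q[140:230,220:310,::-1],(540,540),interpolation=3))
```

```text
False
17.9667 [528.22  14.79 116.64] [-0.1 -0.6 -0.2]
18.3417 [527.83  14.84 116.18] [-0.4  0.5 -0.4] 49.929772632392584
18.825 [527.85  14.82 153.28] [-0.4  0.  -0.2]
```

View pics/g3.png

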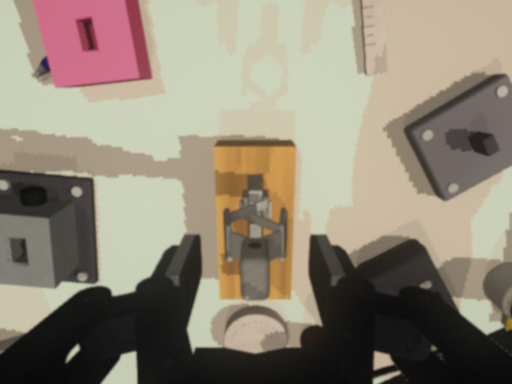

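View pics/g3s.png

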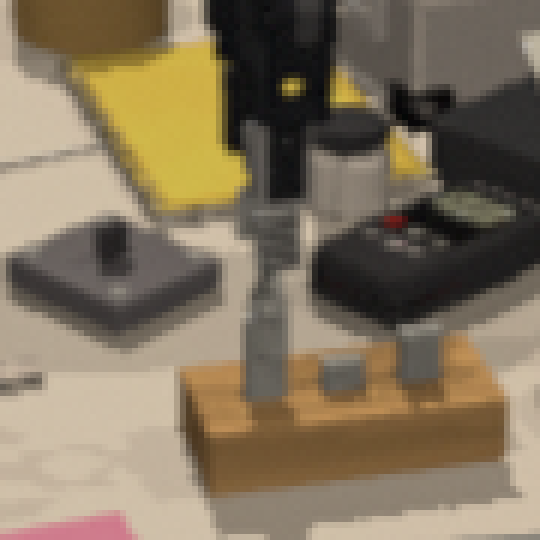

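The tweezers stand on the tall block, jaws shut, with the tail at (256,270) in the wrist view and the other two blocks untouched. I'll locate the tail top, then grip it.

Run:
```python
from m2 import *
p,d,e=load('g3');C=cloud('wrist',d,e);cor=(e[1]@np.array([1.98,.96,0]))[:2]
m=((C[...,2]>147)&(C[...,2]<162)&(np.hypot(C[...,0]-528,C[...,1]-15)<25)).astype(np.uint8)
print(m.sum(),np.nanmedian(C[...,2][m>0]))
r,c=rectW('g3',m,154,e,'tail');print((np.array(r[0])-cor).round(2))
```

```text
1465 152.9551419245683
tail g3 rect c [524.29  15.6 ] size [11.4 21.8] ang 76.0 centroid [524.69  17.01]
[526.    14.22]
```

Run:
```python
from h import *
ctrl.move_l((527.6,14.6,160),vel=80)
ctrl.hold(.15)
ctrl.gripper_to(8,force=45)
s=sensors.read_state();print(s['t'],s['eef_pos'].round(2),np.round(s['force'],1),np.round(s['wrist_torque'],2),s['grip_width'])
ctrl.move_l((527.6,14.6,195),vel=70);ctrl.hold(.15)
s=sensors.read_state();print(s['t'],s['eef_pos'].round(2),np.round(s['force'],1),np.round(s['wrist_torque'],2),s['grip_width'])
ctrl.move_l((527.6,14.6,215),vel=100)
snap('g4')
q,_=optics.grab_frame('scene')
cv2.imwrite('pics/g4s.png',cv2.resize(q[110:230,220:310,::-1],(450,600),interpolation=3))
```

```text
19.75 [527.67  14.63 160.03] [-0.3  0.4 -0.9] [ 0.06 -0.09 -0.04] 10.971228505933725
20.55 [527.07  14.67 194.36] [-0.   0.1 -1.4] [-0.   -0.02 -0.02] 11.185158647927476
```

View pics/g4.png

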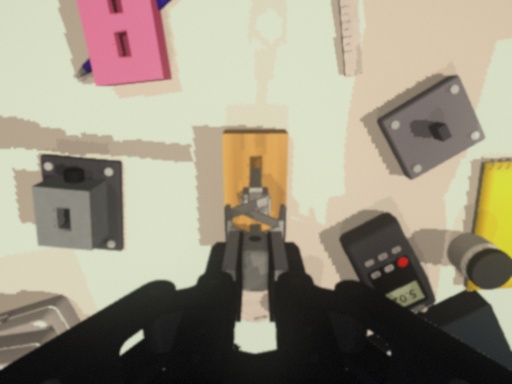

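View pics/g4s.png

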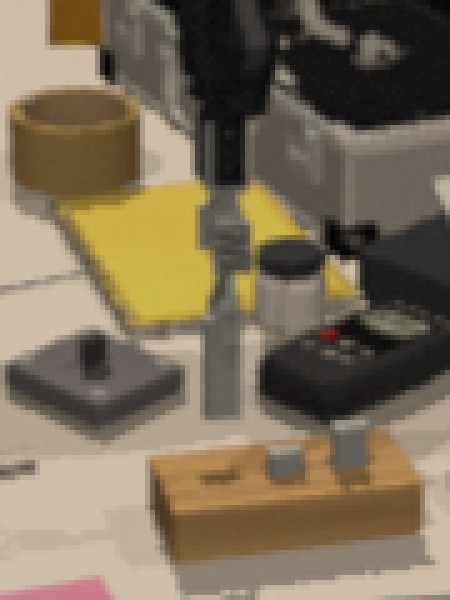

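The block is out of the store and hangs upright, with its bottom at (221,418) in the crop. The others are in place. I'll move it over the stand and check alignment in both fixed views.

Run:
```python
from h import *
R=down(np.deg2rad(71.3));c=np.array([531.95,-170.95])
ctrl.move_ptp((*c,208),R);ctrl.hold(.35)
s=sensors.read_state();print(s['t'],s['eef_pos'].round(2),np.round(s['force'],1),np.round(s['wrist_torque'],2),s['grip_width'])
tp=s['eef_pos'];y=np.deg2rad(71.3);Y=np.array([np.cos(y),np.sin(y)]);X=np.array([Y[1],-Y[0]])
out=[]
for n in('scene','side'):
    q,_=optics.grab_frame(n);np.savez(f'pics/g5{n}.npz',p=q);cc=proj(n,[[*c,60]])[0].astype(int);u0,v0=cc-30
    S=9;a=cv2.resize(q[v0:v0+60,u0:u0+44,::-1],None,fx=S,fy=S,interpolation=cv2.INTER_CUBIC)
    for (hx,hy,zs,o,col) in((9,4.5,(tp[2]-150,tp[2]-94),tp[:2],(0,0,255)),(10.4,5.9,(45,),c,(0,255,0)),(30,26,(45,),c,(255,0,0))):
        for sx in(-hx,hx):
            for sy in(-hy,hy):
                for z in zs:
                    u=(proj(n,[[*(o+sx*X+sy*Y),z]])[0]-[u0,v0]+.5)*S;cv2.circle(a,(int(u[0]),int(u[1])),2,col,-1)
    out.append(a)
cv2.imwrite('pics/g5.png',np.hstack(out))
snap('g5w')
```

```text
22.1167 [ 532.17 -169.83  208.12] [ 0.  -0.3 -2. ] [ 0.02  0.02 -0.03] 10.909845691576187
```

View pics/g5.png

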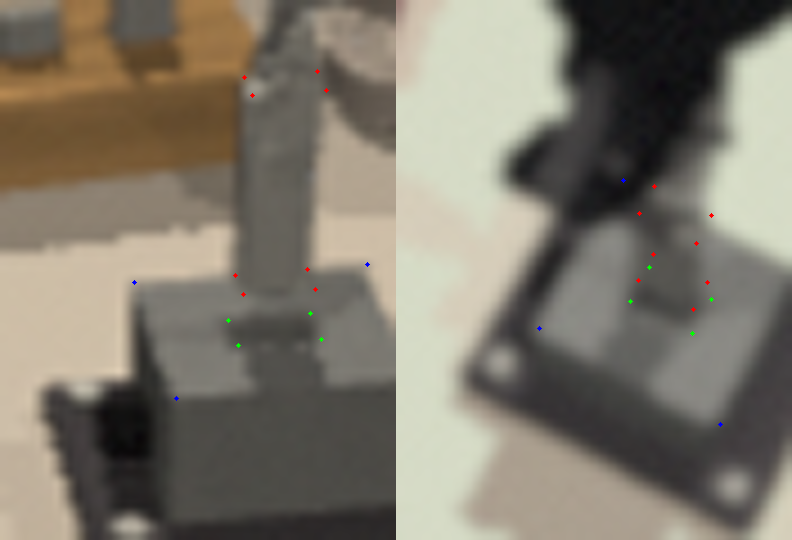

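View pics/g5w.png

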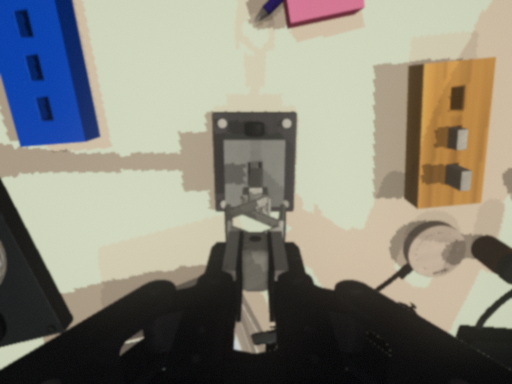

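The block's predicted corners (red) lie about centrally over the slot (green) in both views, at (275,290) and (670,290), and it hangs upright. I'll lower it under force watch.

Run:
```python
from h import *
c=(531.95,-170.95)
def st(t):
    s=sensors.read_state();print(t,round(s['t'],2),s['eef_pos'].round(2),np.round(s['force'],2),np.round(s['wrist_torque'],2),round(s['grip_width'],2));return s
ctrl.move_l((*c,200),vel=40);ctrl.hold(.3);st('above')
r=ctrl.move_l((*c,180),vel=15,threshold=3);s=st(r)
if not r:
    ctrl.hold(.15);st('settle')
    r=ctrl.move_l((*c,161),vel=6,threshold=2.2);s=st(r)
ctrl.hold(.2);st('end')
```

```text
above 22.92 [ 532.06 -171.05  200.2 ] [ 0.25  1.04 -1.85] [ 0.01 -0.   -0.01] 10.89
False 24.4 [ 532.05 -171.    180.14] [ 1.02  0.51 -1.75] [ 0.02 -0.01 -0.04] 11.27
settle 24.55 [ 532.01 -170.97  180.1 ] [-0.23 -0.09 -1.54] [-0.04 -0.01  0.07] 10.67
True 26.57 [ 531.88 -170.89  166.59] [0.06 0.27 2.47] [-0.03 -0.09 -0.01] 11.02
end 26.77 [ 531.72 -170.84  166.26] [0.24 0.32 4.1 ] [-0.06 -0.14  0.  ] 10.82
```

The contact is at block bottom z≈17, inside the anvil's range, and the force grew a little after the stop. I'll ease up slightly.

Run:
```python
from h import *
c=(531.95,-170.95)
def st(t):
    s=sensors.read_state();print(t,round(s['t'],2),s['eef_pos'].round(2),np.round(s['force'],2),np.round(s['wrist_torque'],2),round(s['grip_width'],2));return s
s=st('0')
ctrl.move_l((*c,s['eef_pos'][2]+.8),vel=5);ctrl.hold(.2);st('1')
ctrl.hold(.2);st('2')
q,_=optics.grab_frame('scene');u0,v0=270,180
cv2.imwrite('pics/g6.png',cv2.resize(q[v0:v0+85,u0:u0+70,::-1],None,fx=7,fy=7,interpolation=cv2.INTER_CUBIC))
```

```text
0 26.77 [ 531.72 -170.84  166.26] [0.24 0.32 4.1 ] [-0.06 -0.14  0.  ] 10.82
1 27.51 [ 531.85 -170.92  166.93] [ 1.07 -0.5   1.68] [-0.15 -0.22  0.01] 10.59
2 27.71 [ 531.88 -170.89  166.97] [0.53 0.06 1.62] [-0.14 -0.24  0.  ] 11.23
```

View pics/g6.png

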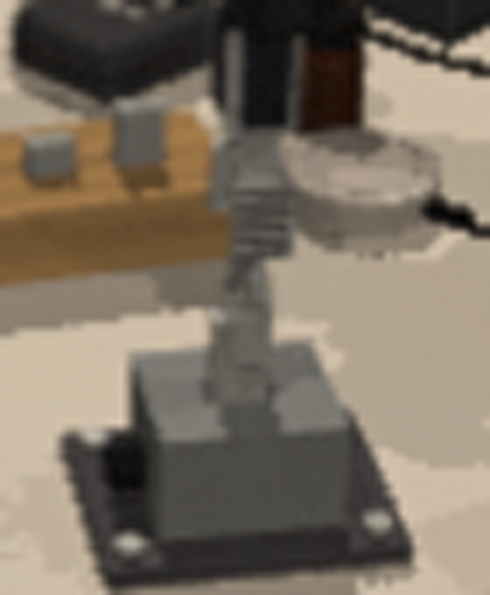

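The force fell 2.45 N over 0.7 mm, which is exactly the anvil's 3.5 N/mm, so the block is on the anvil (about 3.2 N now) and stands upright in the slot. I'll release and withdraw.

Run:
```python
from h import *
c=(531.95,-170.95)
ctrl.gripper_to(45);s=sensors.read_state();print(s['t'],s['eef_pos'].round(2),np.round(s['force'],2),s['grip_width'])
ctrl.move_l((*c,225),vel=80);ctrl.hold(.3)
s=sensors.read_state();print(s['t'],np.round(s['force'],2))
snap('g7w')
q,_=optics.grab_frame('scene');u0,v0=250,170
a=cv2.resize(q[v0:v0+95,u0:u0+90,::-1],None,fx=6,fy=6,interpolation=cv2.INTER_CUBIC)
for z in(45,161): 
    u=(proj('scene',[[*c,z]])[0]-[u0,v0]+.5)*6;cv2.circle(a,tuple(u.astype(int)),2,(0,0,255),-1)
cv2.imwrite('pics/g7.png',a)
p,d,e=load('g7w');C=cloud('wrist',d,e);cor=(e[1]@np.array([1.98,.96,0]))[:2]
m=((C[...,2]>150)&(C[...,2]<172)&(np.hypot(C[...,0]-532,C[...,1]+171)<25))
print('tail top',(np.nanmean(C[m][:,:2],0)-cor).round(1),np.nanmedian(C[m][:,2]).round(1))
```

```text
28.1833 [ 531.69 -170.77  166.77] [0.63 0.06 0.67] 44.75990654540622
29.3583 [-0.08  0.87  0.32]
tail top [ 531.  -171.8] 160.2
```

View pics/g7.png

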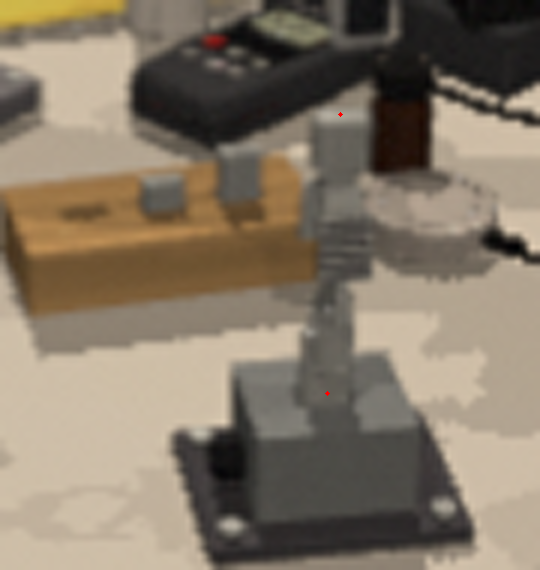

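View pics/g7w.png

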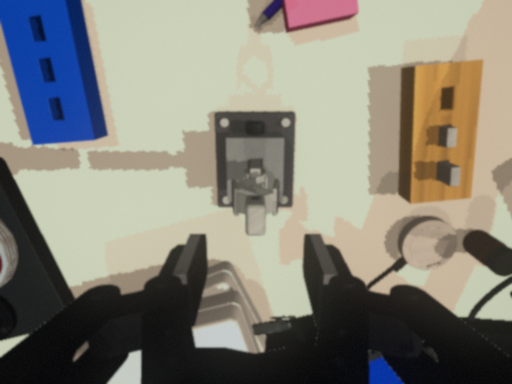

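The tweezers stand upright on the block: the tail at (340,114) in the crop is within about 1.5 mm of plumb. The gripper is clear, and the short and medium blocks are in their slots at (160,195) and (238,175). Handing in.

Run:
```python
from h import *
ctrl.finish_job();print(sensors.read_state()['t'])
```

```text
the job is handed in; nothing more can be done
the job is handed in; nothing more can be done
```

The job is handed in at about 29.5 s of the 48 s. The tallest block stands on the anvil in the stand's slot, with the tweezers still gripping it.

- **Carry:** I squeezed the tweezers open, took them off the rest and let them grip the tall block about 14 mm below its top. I then held them by the tail to lift the block out and lower it into the slot.
- **Anvil contact:** The block met the anvil with its underside at about z = 17 mm, roughly 28 mm below the mouth. Easing up changed the force by 3.5 N/mm, which matches the anvil spring, so it was resting on the anvil and not caught on a wall.
- **Pressing force:** The sensor peaked at 4.1 N, but with the hanging weight added the actual push on the anvil was briefly about 5.6 N, slightly over the 5 N asked. I eased it to about 3.2 N before letting go.
- **Last checks:** The gripper was clear, the tweezers and block stood upright with the tail within about 1.5 mm of plumb, and the other two blocks were still in their slots. The robot gives no verdict.
- **Camera disagreement:** The wrist camera's calibration was off by about 2 mm. I measured this by viewing the stand from two opposite directions and corrected for it. The tail reading just before I gripped it still disagreed by about 1.7 mm, but the grip closed without side force.

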